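Sweep the loose bits into the bench pan

ROBOT

A 6-joint arm with a two-finger parallel gripper is mounted at the origin on a cart in front of the work surface, level with it; the furniture and walls round the work are solid. World frame = base frame: x ahead of the robot, y to its left, z up, the work surface at z = 0. Lengths are in m, angles in rad, forces in N, time in s.
With the tool pointing down it reaches from about 0.375 to 0.975 m from the base axis. Payload 3.8 kg.
Tool frame: the origin (TCP) lies at the very end of the fingers, on their centre line; the grasp point (between the pads) lies 19 mm behind it (bot.tcp_to_grasp is the z of the grasp point in the tool frame, in m); z points along the fingers, y is the direction in which the jaws open and shut (so a half turn about z gives the same grasp; the last joint's range is limited). The gripper opens to 85 mm and grips with 20 to 120 N. Pads are 22 mm wide; open, the fingers measure 114 mm over their backs; the gripper's body (76 mm by 85 mm) begins 54 mm behind the grasp point. The pads swing forward as they close: fully open they stand 13 mm farther back than shut.
Start: joints at [1.228, 0.264, 1.604, -0, 1.274, -0.037], TCP at [0.203, 0.644, 0.231] pointing down, gripper open.
Joint ranges: [-2.63, 2.63], [-0.94, 2.18], [0.31, 2.57], [-1.31, 4.45], [0, 2.66], [-2.55, 2.55]. Speed limits (rad/s): [2.57, 2.57, 3.14, 3.14, 3.14, 3.14].

INTERFACE

Orientations are given as a rotation vector (axis times angle).
In Python, from workcell import status, vision, job, bot gives the robot as it stands.
- The arm moves only by the tool apply_moves, never from a script. Its argument "deltas" is a list of rows, each a list of 7 numbers: the shift along the tool's x, y, z in m, then the turn, a rotation vector about the tool's x, y, z in rad, then the closure, from 0 (fully open) to 1 (shut). In form: [[x, y, z, rx, ry, rz, jaw], ...]. A call has 1 to 8 rows; each row is the pose to reach, as a shift and turn from the pose commanded when the call began, along the tool's axes at that moment; what a row does not reach only later rows make up. A row lasts 1/12 s, in which the tool goes at most 41.7 mm and 7.16 degrees, less where a joint would pass 70% of its speed; a pose out of reach is approached as far as the arm can. A call with a gripper value outside its range is refused whole. The fingers move at their own pace and stop on an object; "squeeze" is the grip in N (left out, the last holds). Time passes only in rows, so rows that repeat a pose let the fingers close. It gives the time, the measured TCP pose, the force and the opening at its end, in the units of the state.
- status.read_state(): the state, without advancing time (a new reading comes with each control period).
- vision.read_camera(name): name is "scene" or "top" or "wrist"; returns the picture (480x640x3 uint8, red, green, blue); there is no depth.
- vision.get_calibration(name): a dict with "fov_y" (degrees; the focal length in pixels is half the picture's height over the tangent of half this angle, whatever the lens; pixels are square), "cx", "cy" (the principal point, pixels), "R" (3x3) and "t" (3): a world point X has camera coordinates R X + t; the wrist camera has in their place "tool_from_camera" (4x4, takes a point from camera to tool coordinates, whose origin is the TCP and whose axes are the flange's). Camera axes: x right, y down, z forward; pixel columns grow to the right and rows downward; lengths in m; the calibration is good to about 2 mm. A picture is of the moment at which its call begins: read the wrist's pose just before it. get_calibration takes no time and is no camera call.
- job.finish_job(): hands the job in, once; it reports no verdict.
The state is a dict: "time": time; "q": joint angles; "joint_vel": joint speeds; "joint_torque": joint torques, N m; "tool_pos": TCP position; "tcp_rot": TCP orientation; "wrist_force": force on the tool from outside, world axes, zero at the start; "torque": the same for the moment, N m; "width": opening from 0.0 (shut) to 1.0 (fully open).
Only numpy, scipy, OpenCV 4.12 (cv2) and the standard library are available. Lean on these libraries where they do the work, as an engineer would, in place of code of your own. Each camera call takes 0.05 s, during which the arm holds its last target. There are 200 camera calls.

TASK

Clear the bench: with the fingertips, sweep the two corks and the solder spool along the bench top, through the open side of the metal pan and completely onto its floor, past the sloping lip. Only push them; do not lift them, carry them or drop them in over the walls. Leave the film can, the jar and the tweezers where they are; the paper scraps and filings may stay.

Things in the scene. Friction and masses are not known exactly. Their poses are not given: they have to be found in the camera images.
- pan: Aluminium pan fixed to the bench; three walls 30 mm high, 4 mm thick (rim to 33 mm), one side open. Origin: centre of its floor (140 mm along x, 200 mm along y, 6 mm above the bench), at bench height. +x points from the open side to the back wall, about away from the robot: mouth at x = -70 mm, back wall at +70, side walls at y = +-100. A lip slopes from the bench (x = -100) up to the floor at the mouth; things slide over it.
- cork_tall: The taller, narrower cork bung, 41 mm diameter, 26 mm high, about 20 g, standing upright on the bench; origin at the centre of its underside, z up. To be swept into the pan.
- cork_wide: The wider, flatter cork bung, 46 mm diameter, 20 mm high, about 20 g, standing upright; origin at the centre of its underside, z up. To be swept into the pan.
- spool: Pale spool of solder wire, 42 mm diameter over its two flanges, 22 mm high, about 80 g, standing on one flange (axis upright; core 33 mm diameter between the 2 mm flanges); origin at the centre of its underside. To be swept into the pan.
- can: Black film can with grey lid, 33 mm diameter, 54 mm high, loose, standing; origin at the centre of its underside. A bystander.
- jar: Small jar with green screw cap, 45 mm diameter, 46 mm high, loose, standing; origin at the centre of its underside. A bystander.
- tongs: Steel tweezers, loose, lying flat on the bench, 130 mm long (along their y), 9 mm wide, 14 mm high; origin at the centre of the underside. A bystander.

How it is judged:
By the outcome, as a careful person would: the job done as asked, in the order asked, and still so for the second after the job is handed in, with the robot touching nothing.
It also fails if it takes over 64 s, if anything falls off the work surface, if the arm or the gripper's body presses on something with over 40 N, if the wrist force passes 120 N, or if a joint passes its speed limit or range.

## Working session

There is one attempt and no reset: what is moved stays moved. The work goes in short steps, Python scripts to look and compute and a tool call to move; the robot and the scene stay as the last step left them, time stands still between calls to the robot, and variables do not carry over. Pictures are saved under pics/ and viewed, about 8 in all and at most 12, crops included, and the job is handed in when it is done.

Besides the shell and the picture viewer there is one more tool, called after ">>>" by a JSON object that holds its "name" and its "arguments". apply_moves: Moves the arm, as the interface text tells. Its arguments: {"type":"object","properties":{"deltas":{"type":"array","items":{"type":"array","items":{"type":"number"}}},"squeeze":{"type":"number"}},"required":["deltas"]}

```bash
mkdir -p pics; ls; python3 - <<'E'
from workcell import status, vision, job, bot
import cv2
print(status.read_state())
for n in("top","scene"):
    c=vision.get_calibration(n);print(n,c)
    cv2.imwrite(f"pics/{n}0.png",vision.read_camera(n)[:,:,::-1])
E
```

```text
pics
{'time': 0.0, 'q': array([ 1.22807999e+00,  2.64758205e-01,  1.60536616e+00, -4.84221899e-06,
        1.27368193e+00, -3.68737935e-02]), 'joint_vel': array([ 0.0022033 , -0.0014464 , -0.0010275 ,  0.00048261, -0.00252979,
       -0.00104663]), 'joint_torque': array([-4.20024589e-04, -5.15129614e+01, -3.67304599e+01,  2.48297221e-05,
        1.31697144e-02,  1.87169491e-05]), 'tool_pos': array([0.20298435, 0.64300066, 0.22996284]), 'tcp_rot': array([-0.4784807 , -3.10452149,  0.00341566]), 'wrist_force': array([-0.1509024 , -0.18384326, -0.59254835]), 'torque': array([ 0.02070589, -0.01911845, -0.0128196 ]), 'width': 0.9981963925374743}
top {'fov_y': 57.61161118585863, 'cx': 319.26812464865134, 'cy': 233.54383370470748, 'R': array([[-1.53103208e-02, -9.99882652e-01,  5.24700791e-04],
       [-9.81423640e-01,  1.49273021e-02, -1.91271574e-01],
       [ 1.91241296e-01, -3.44338292e-03, -9.81537014e-01]]), 't': array([0.04608799, 0.55471775, 0.83288266])}
scene {'fov_y': 57.78524005531019, 'cx': 314.31418065817957, 'cy': 240.47752833365817, 'R': array([[-0.70470383, -0.70939309,  0.01240762],
       [-0.46722623,  0.45083525, -0.76055718],
       [ 0.53394022, -0.54176473, -0.64915239]]), 't': array([0.40479756, 0.25645568, 0.59056399])}
```

View pics/top0.png

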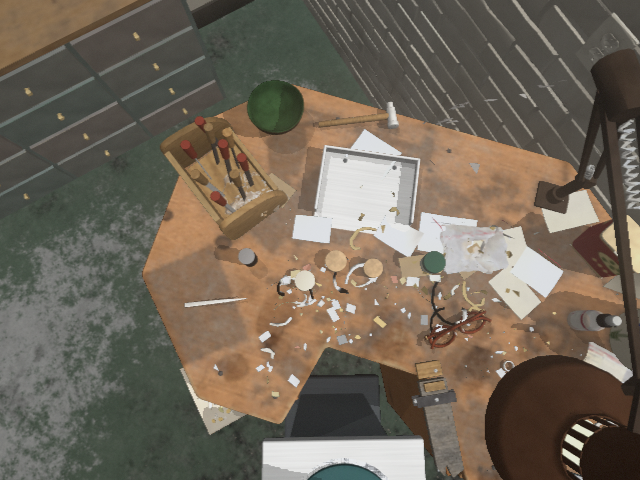

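View pics/scene0.png

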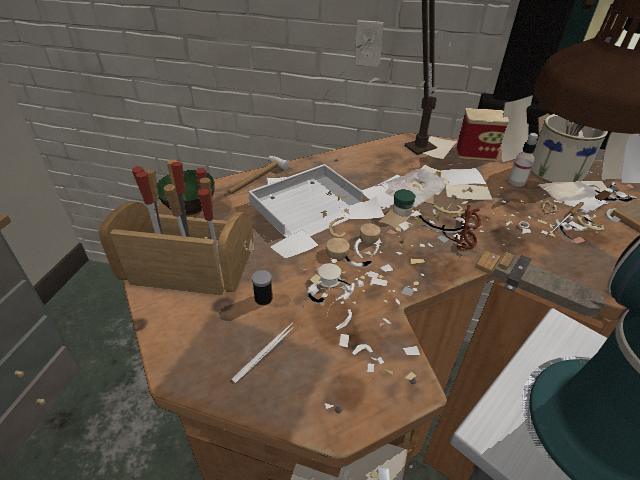

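The top view shows the spool at about (303,281), corks at (336,261) and (373,268), the can at (247,257), the jar at (433,262), the tweezers at (215,302) and the pan at x 315–419, y 147–235. The scene view agrees with that. Next I'll zoom in to measure.

```bash
cat > h.py <<'E'
import numpy as np, cv2
from workcell import status, vision, job, bot
def ray(n,u,v,z):
    c=vision.get_calibration(n); f=240/np.tan(np.radians(c["fov_y"]/2))
    R=np.array(c["R"]);t=np.array(c["t"])
    d=R.T@np.array([(u-c["cx"])/f,(v-c["cy"])/f,1]); o=-R.T@t
    return (o+d*(z-o[2])/d[2])[:2].round(4)
E
python3 - <<'E'
from h import *
t=cv2.imread("pics/top0.png");s=cv2.imread("pics/scene0.png")
a=cv2.resize(t[140:310,180:460],(800,486),interpolation=cv2.INTER_CUBIC)
cv2.imwrite("pics/tz.png",a)
b=cv2.resize(s[160:360,230:430],(600,600),interpolation=cv2.INTER_CUBIC)
cv2.imwrite("pics/sz.png",b)
E
```

```text
(no output)
```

View pics/tz.png

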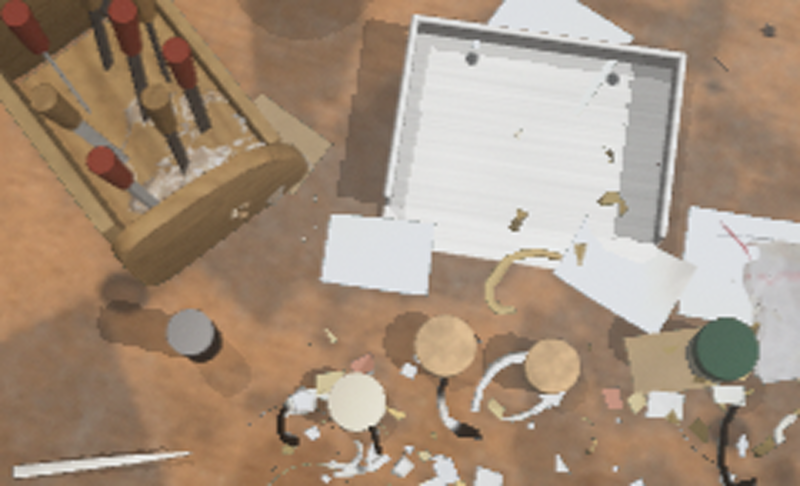

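View pics/sz.png

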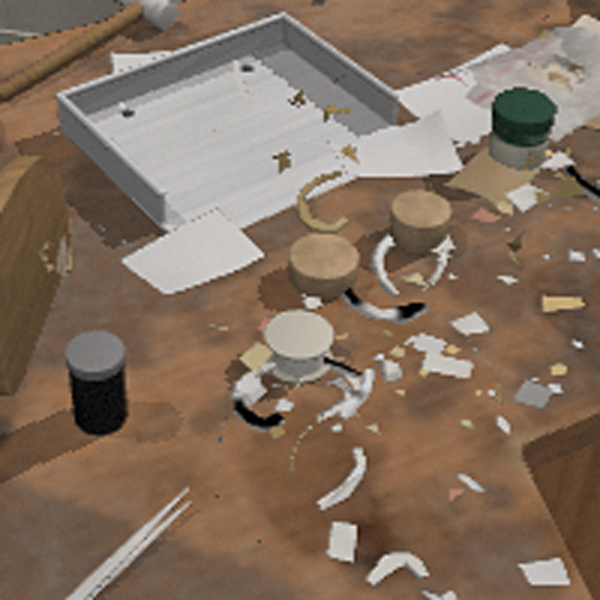

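Zoomed crop pixels: wide cork top (446,346), tall cork (552,366), spool (357,402), jar cap (726,349), can lid (191,333). The pan's back rim runs (415,15)–(686,54), and its open side faces the robot.

```bash
python3 - <<'E'
from h import *
T=dict(wide=(446,346,.020),tall=(552,366,.026),spool=(357,402,.022),jar=(726,349,.046),can=(191,333,.054),BL=(415,15,.033),BR=(686,54,.033),FL=(388,192,.033),FR=(661,238,.033),tw1=(14,472,.01),tw2=(190,453,.01),box=(145,285,0.02),box2=(305,160,.05))
for k,(u,v,z) in T.items(): print(k,ray("top",180+u/2.857,140+v/2.857,z))
S=dict(wide=(323,259,.020),tall=(422,211,.026),spool=(299,335,.022),jar=(524,110,.046),can=(95,355,.054),BLo=(58,95,.033),BR=(283,12,.033))
print()
for k,(u,v,z) in S.items(): print(k,ray("scene",230+u/3,160+v/3,z))
# refine by contours in the top image
im=cv2.imread("pics/top0.png")
E
```

```text
wide [0.5029 0.0033]
tall [ 0.4864 -0.0727]
spool [0.4629 0.0685]
jar [ 0.4943 -0.1938]
can [0.5104 0.1838]
BL [0.7538 0.0216]
BR [ 0.7196 -0.1818]
FL [0.6159 0.044 ]
FR [ 0.5782 -0.1551]
tw1 [0.4172 0.3174]
tw2 [0.4289 0.1903]
box [0.5514 0.2238]
box2 [0.6364 0.1038]

wide [0.5012 0.0095]
tall [ 0.4839 -0.0684]
spool [0.4626 0.0724]
jar [ 0.4919 -0.1882]
can [0.509  0.1896]
BLo [0.7506 0.0268]
BR [ 0.7191 -0.1772]
```

```bash
cat >> h.py <<'E'
from scipy.spatial.transform import Rotation as Rot
C=np.array([.6645,-.0657]); TH=-.165
X=np.array([np.cos(TH),np.sin(TH)]); Y=np.array([-X[1],X[0]])
def pan(p): d=np.asarray(p)[:2]-C; return np.round([d@X,d@Y],4)
def go(px,py,z):
    s=status.read_state(); R=Rot.from_rotvec(s["tcp_rot"])
    p=np.r_[C+px*X+py*Y,z]
    Rt=Rot.from_matrix(np.c_[np.r_[-X,0],np.r_[Y,0],[0,0,-1]])
    print("t",round(s["time"],2),"pan",pan(s["tool_pos"]),"z",s["tool_pos"][2].round(4),"w",round(s["width"],3),"F",s["wrist_force"].round(1),"delta",R.inv().apply(p-s["tool_pos"]).round(4),(R.inv()*Rt).as_rotvec().round(4))
E
python3 - <<'E'
from h import *
for n,p in dict(wide=(.502,.006),tall=(.485,-.070),spool=(.463,.070),jar=(.493,-.191),can=(.510,.187)).items(): print(n,pan(p))
go(-.222,.041,.18)
E
```

```text
wide [-0.1721  0.044 ]
tall [-0.1764 -0.0337]
spool [-0.2211  0.1008]
jar [-0.1486 -0.1518]
can [-0.1939  0.2239]
t 0.1 pan [-0.5717  0.6233] z 0.2301 w 1.0 F [ 0.2 -1.4 -0.5] delta [-0.4279 -0.5274  0.0511] [-0.002  -0.0002 -0.1408]
```

>>> {"name": "apply_moves", "arguments": {"deltas": [[-0.428,-0.527,0.05,-0.002,0,-0.141,0.8],[-0.428,-0.527,0.05,-0.002,0,-0.141,0.8],[-0.428,-0.527,0.05,-0.002,0,-0.141,0.8],[-0.428,-0.527,0.05,-0.002,0,-0.141,0.8],[-0.428,-0.527,0.05,-0.002,0,-0.141,0.8],[-0.428,-0.527,0.05,-0.002,0,-0.141,0.8],[-0.428,-0.527,0.05,-0.002,0,-0.141,0.8],[-0.428,-0.527,0.05,-0.002,0,-0.141,0.8]]}}

```text
time: 0.77
tool_pos: [0.3253, 0.3324, 0.2062]
tcp_rot: [0.257, 3.131, 0.002]
wrist_force: [1.1, -0.9, -0.4]
width: 0.198
```

```bash
python3 -c "
from h import *
go(-.222,.041,.10)"
```

```text
t 0.77 pan [-0.4    0.337] z 0.2062 w 0.198 F [ 1.1 -0.9 -0.4] delta [-0.1777 -0.2963  0.1058] [0.0015 0.     0.0009]
```

>>> {"name": "apply_moves", "arguments": {"deltas": [[-0.178,-0.296,0.08,0,0,0,0.8],[-0.178,-0.296,0.08,0,0,0,0.8],[-0.178,-0.296,0.08,0,0,0,0.8],[-0.178,-0.296,0.08,0,0,0,0.8],[-0.178,-0.296,0.08,0,0,0,0.8],[-0.178,-0.296,0.08,0,0,0,0.8],[-0.178,-0.296,0.08,0,0,0,0.8],[-0.178,-0.296,0.08,0,0,0,0.8]]}}

```text
time: 1.43
tool_pos: [0.4448, 0.0307, 0.1306]
tcp_rot: [0.259, 3.13, 0.003]
wrist_force: [0.1, 0.8, -0.1]
width: 0.203
```

>>> {"name": "apply_moves", "arguments": {"deltas": [[0,0,0,0,0,0,0.8],[0,0,0,0,0,0,0.8],[0,0,0,0,0,0,0.8]]}}

```text
time: 1.68
tool_pos: [0.4443, 0.0327, 0.1307]
tcp_rot: [-0.261, -3.13, -0.004]
wrist_force: [-0.4, 0.4, 0.3]
width: 0.2
```

```bash
python3 -c "
from h import *
go(-.222,.041,.015)
im=vision.read_camera('wrist')
cv2.imwrite('pics/w1.png',im[:,:,::-1])
print(vision.get_calibration('wrist'))"
```

```text
t 1.68 pan [-0.2333  0.0609] z 0.1307 w 0.2 F [-0.4  0.4  0.3] delta [-0.0115 -0.0201  0.1156] [ 0.0023 -0.0012 -0.0013]
{'fov_y': 58.682300240488026, 'cx': 322.21936998090376, 'cy': 238.05777909316336, 'tool_from_camera': array([[-4.49699300e-04, -9.64386880e-01, -2.64495262e-01,
         6.67129746e-02],
       [ 9.99999638e-01, -6.24873536e-04,  5.78160459e-04,
         2.31775130e-04],
       [-7.22846451e-04, -2.64494907e-01,  9.64386811e-01,
        -1.42510405e-01],
       [ 0.00000000e+00,  0.00000000e+00,  0.00000000e+00,
         1.00000000e+00]])}
```

View pics/w1.png

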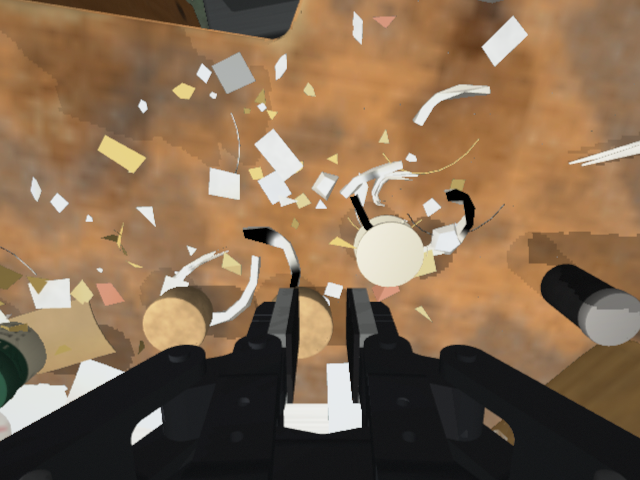

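The wrist view shows the spool top at about (390,253), the tall cork top at (174,322), and the wide cork behind the fingers near (312,325). I'll check these against my estimates.

```bash
cat >> h.py <<'E'
def wray(s,u,v,z):
    c=vision.get_calibration("wrist"); f=240/np.tan(np.radians(c["fov_y"]/2)); M=np.array(c["tool_from_camera"])
    R=Rot.from_rotvec(s["tcp_rot"]).as_matrix()
    d=R@M[:3,:3]@np.array([(u-c["cx"])/f,(v-c["cy"])/f,1]); o=R@M[:3,3]+s["tool_pos"]
    return pan(o+d*(z-o[2])/d[2])
E
python3 -c "
from h import *
s=status.read_state()
for n,a in dict(spool=(390,253,.022),tall=(174,322,.026),wide=(310,324,.02),can=(610,320,.054)).items(): print(n,wray(s,*a))
go(-.222,.040,.015)"
```

```text
spool [-0.2216  0.104 ]
tall [-0.1771 -0.0318]
wide [-0.1726  0.0543]
can [-0.1919  0.2244]
t 1.73 pan [-0.2334  0.0616] z 0.131 w 0.199 F [ 0.   0.1 -0. ] delta [-0.0114 -0.0218  0.1159] [ 0.0024 -0.0005  0.0004]
```

>>> {"name": "apply_moves", "arguments": {"deltas": [[-0.009,-0.016,0.03,0.002,0,0,0.8],[-0.009,-0.016,0.06,0.002,0,0,0.8],[-0.009,-0.016,0.09,0.002,0,0,0.8],[-0.009,-0.016,0.117,0.002,0,0,0.8],[-0.009,-0.016,0.118,0.002,0,0,0.8],[-0.009,-0.016,0.118,0.002,0,0,0.8]]}}

```text
time: 2.23
tool_pos: [0.4491, 0.0172, 0.012]
tcp_rot: [-0.254, -3.127, 0.0]
wrist_force: [-0.1, -0.6, 0.3]
width: 0.198
```

```bash
python3 -c "
from h import *
go(.015,.045,.013)"
```

```text
t 2.23 pan [-0.2261  0.0464] z 0.012 w 0.198 F [-0.1 -0.6  0.3] delta [-0.241  -0.0021 -0.002 ] [-0.0005 -0.0041  0.003 ]
```

>>> {"name": "apply_moves", "arguments": {"deltas": [[-0.01,0,-0.001,0,0,0,0.8],[-0.02,0,-0.001,0,0,0,0.8],[-0.03,0,-0.001,0,0,0,0.8],[-0.04,0,-0.001,0,0,0,0.8],[-0.05,0,-0.001,0,0,0,0.8],[-0.06,0,-0.001,0,0,0,0.8],[-0.07,0,-0.001,0,0,0,0.8],[-0.08,0,-0.001,0,0,0,0.8]]}}

```text
time: 2.9
tool_pos: [0.5312, 0.0022, 0.014]
tcp_rot: [0.259, 3.131, -0.0]
wrist_force: [-1.2, 1.5, -1.2]
width: 0.201
```

```bash
python3 -c "
from h import *
im=vision.read_camera('top')
cv2.imwrite('pics/t1.png',cv2.resize(im[140:310,180:460,::-1],(800,486)))
go(.005,.045,.013)"
```

```text
t 2.95 pan [-0.1403  0.0452] z 0.0145 w 0.202 F [ 2.4 -0.3  1.3] delta [-0.1453 -0.0002  0.002 ] [ 0.0003  0.0031 -0.0002]
```

View pics/t1.png

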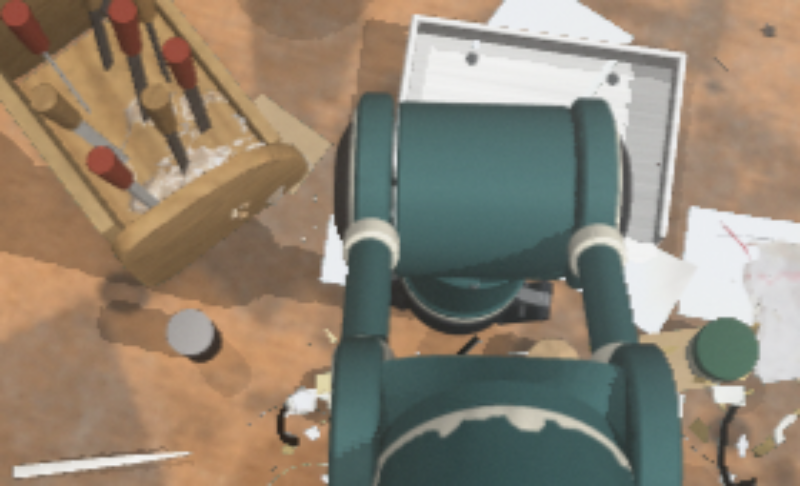

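The arm hides the work in the top view (only the jar, can and tweezers are visible, undisturbed), so I'll rely on the wrist camera from here.

>>> {"name": "apply_moves", "arguments": {"deltas": [[-0.01,0,0,0,0,0,0.8],[-0.02,0,0,0,0,0,0.8],[-0.03,0,0,0,0,0,0.8],[-0.04,0,0,0,0,0,0.8],[-0.05,0,0,0,0,0,0.8],[-0.06,0,0,0,0,0,0.8],[-0.07,0,0,0,0,0,0.8],[-0.08,0,0,0,0,0,0.8]]}}

```text
time: 3.62
tool_pos: [0.61, -0.0108, 0.014]
tcp_rot: [0.259, 3.131, -0.0]
wrist_force: [-0.2, 0.4, 0.2]
width: 0.204
```

>>> {"name": "apply_moves", "arguments": {"deltas": [[-0.01,0,0,0,0,0,0.8],[-0.02,0,0,0,0,0,0.8],[-0.03,0,0,0,0,0,0.8],[-0.04,0,0,0,0,0,0.8],[-0.05,0,0,0,0,0,0.8],[-0.056,0,0,0,0,0,0.8],[-0.06,0,0,0,0,0,0.8],[-0.06,0,0,0,0,0,0.8]]}}

```text
time: 4.28
tool_pos: [0.6692, -0.0206, 0.0141]
tcp_rot: [0.259, 3.13, -0.0]
wrist_force: [-0.3, -0.0, -0.1]
width: 0.2
```

```bash
python3 -c "
from h import *
go(-.03,.045,.10)"
```

```text
t 4.28 pan [-0.0028  0.0452] z 0.0141 w 0.2 F [-0.3 -0.  -0.1] delta [ 0.0271 -0.0002 -0.0859] [0.     0.0008 0.0001]
```

>>> {"name": "apply_moves", "arguments": {"deltas": [[0.015,0,0,0,0,0,0.8],[0.03,0,-0.03,0,0,0,0.8],[0.06,-0.01,-0.06,0,0,0,0.8],[0.09,-0.025,-0.085,0,0,0,0.8],[0.12,-0.04,-0.105,0,0,0,0.8],[0.15,-0.055,-0.115,0,0,0,0.8],[0.185,-0.07,-0.12,0,0,0,0.8],[0.222,-0.078,-0.12,0,0,0,0.8]]}}

```text
time: 4.95
tool_pos: [0.4359, -0.0619, 0.1358]
tcp_rot: [0.259, 3.127, -0.002]
wrist_force: [-0.1, -0.1, -0.2]
width: 0.203
```

>>> {"name": "apply_moves", "arguments": {"deltas": [[0,0,0,0,0,0,0.8],[0,0,0,0,0,0,0.8],[0,0,0,0,0,0,0.8]]}}

```text
time: 5.2
tool_pos: [0.4366, -0.061, 0.1345]
tcp_rot: [0.259, 3.129, -0.0]
wrist_force: [1.2, 0.4, 0.4]
width: 0.204
```

```bash
python3 -c "
from h import *
go(-.227,-.033,.014)
w=vision.read_camera('wrist');t=vision.read_camera('scene')
a=np.vstack([cv2.resize(w[:,:,::-1],(400,300)),cv2.resize(t[160:310,230:430,::-1],(400,300))])
cv2.imwrite('pics/c2.png',a)"
```

```text
t 5.2 pan [-0.2256 -0.0328] z 0.1345 w 0.204 F [1.2 0.4 0.4] delta [ 0.0017 -0.0002  0.1204] [ 0.0001  0.0019 -0.0001]
```

View pics/c2.png

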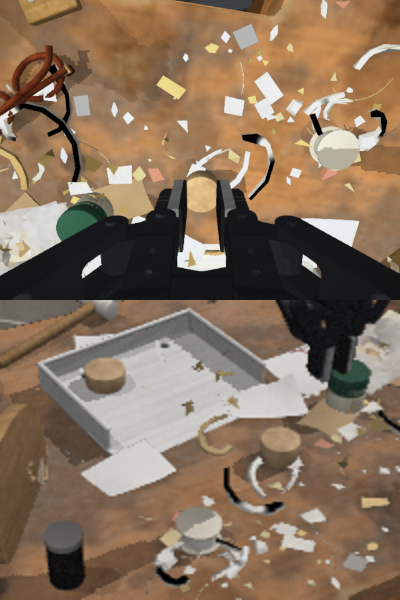

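The wide cork is now standing deep in the pan at (105,375) in the lower panel. In the wrist view the tall cork is centred between the fingers at (203,192), and the spool hasn't moved. Next I'll push the tall cork.

>>> {"name": "apply_moves", "arguments": {"deltas": [[0.003,0,0.03,0,0,0,0.8],[0.003,0,0.06,0,0,0,0.8],[0.003,0,0.09,0,0,0,0.8],[0.003,0,0.115,0,0,0,0.8],[0.003,0,0.12,0,0,0,0.8],[0.003,0,0.12,0,0,0,0.8],[-0.007,0,0.12,0,0,0,0.8],[-0.017,0,0.12,0,0,0,0.8]]}}

```text
time: 5.97
tool_pos: [0.4558, -0.0641, 0.0156]
tcp_rot: [0.258, 3.128, -0.001]
wrist_force: [0.3, -0.9, 0.5]
width: 0.201
```

>>> {"name": "apply_moves", "arguments": {"deltas": [[-0.01,0,0,0,0,0,0.8],[-0.02,0,0,0,0,0,0.8],[-0.03,0,0,0,0,0,0.8],[-0.04,0,0,0,0,0,0.8],[-0.05,0,0,0,0,0,0.8],[-0.06,0,0,0,0,0,0.8],[-0.07,0,0,0,0,0,0.8],[-0.08,0,0,0,0,0,0.8]]}}

```text
time: 6.63
tool_pos: [0.5329, -0.077, 0.0139]
tcp_rot: [-0.259, -3.131, -0.0]
wrist_force: [-1.3, 0.0, 0.3]
width: 0.2
```

>>> {"name": "apply_moves", "arguments": {"deltas": [[-0.01,0,0,0,0,0,0.8],[-0.02,0,0,0,0,0,0.8],[-0.03,0,0,0,0,0,0.8],[-0.04,0,0,0,0,0,0.8],[-0.05,0,0,0,0,0,0.8],[-0.06,0,0,0,0,0,0.8],[-0.07,0,0,0,0,0,0.8],[-0.08,0,0,0,0,0,0.8]]}}

```text
time: 7.3
tool_pos: [0.612, -0.0902, 0.014]
tcp_rot: [0.259, 3.131, -0.0]
wrist_force: [-0.1, -0.2, -0.6]
width: 0.2
```

```bash
python3 -c "
from h import *
go(-.002,-.033,.014)"
```

```text
t 7.3 pan [-0.0478 -0.0328] z 0.014 w 0.2 F [-0.1 -0.2 -0.6] delta [-0.0458 -0.0002  0.    ] [-0.      0.0001  0.0002]
```

>>> {"name": "apply_moves", "arguments": {"deltas": [[-0.01,0,0,0,0,0,0.8],[-0.02,0,0,0,0,0,0.8],[-0.03,0,0,0,0,0,0.8],[-0.038,0,0,0,0,0,0.8],[-0.043,0,0,0,0,0,0.8],[-0.046,0,0,0,0,0,0.8],[-0.046,0,0,0,0,0,0.8]]}}

```text
time: 7.88
tool_pos: [0.657, -0.0977, 0.0141]
tcp_rot: [0.259, 3.13, -0.0]
wrist_force: [0.4, -0.3, 0.5]
width: 0.202
```

>>> {"name": "apply_moves", "arguments": {"deltas": [[0.015,0,0,0,0,0,0.8],[0.03,0,-0.03,0,0,0,0.8],[0.06,0.01,-0.06,0,0,0.1,0.8],[0.1,0.03,-0.085,0,0,0.2,0.8],[0.135,0.05,-0.105,0,0,0.3,0.8],[0.17,0.07,-0.115,0,0,0.4,0.8],[0.2,0.09,-0.12,0,0,0.43,0.8],[0.23,0.115,-0.12,0,0,0.43,0.8]]}}

```text
time: 8.55
tool_pos: [0.4514, 0.0496, 0.1356]
tcp_rot: [0.924, 2.999, 0.002]
wrist_force: [1.3, 1.0, 0.6]
width: 0.205
```

```bash
python3 -c "
from h import *
go(-.265,.1226,.014)"
```

```text
t 8.55 pan [-0.2292  0.0787] z 0.1356 w 0.205 F [1.3 1.  0.6] delta [0.0513 0.0246 0.1215] [ 0.0013  0.003  -0.4328]
```

>>> {"name": "apply_moves", "arguments": {"deltas": [[0.03,0.015,0,0,0,0,0.8],[0.051,0.025,0.005,0,0,0,0.8],[0.051,0.025,0.005,0,0,0,0.8],[0.051,0.025,0.005,0,0,0,0.8]]}}

```text
time: 8.88
tool_pos: [0.423, 0.099, 0.1286]
tcp_rot: [0.916, 3.005, -0.001]
wrist_force: [0.4, -0.5, -0.1]
width: 0.199
```

```bash
python3 -c "
from h import *
s=status.read_state();go(-.265,.1226,.014)
w=vision.read_camera('wrist');t=vision.read_camera('scene')
a=np.vstack([cv2.resize(w[:,:,::-1],(400,300)),cv2.resize(t[160:310,230:430,::-1],(400,300))])
cv2.imwrite('pics/c3.png',a)"
```

```text
t 8.88 pan [-0.2653  0.1228] z 0.1286 w 0.199 F [ 0.4 -0.5 -0.1] delta [-0.0003 -0.      0.1146] [-4.000e-04  1.000e-04 -4.268e-01]
```

View pics/c3.png

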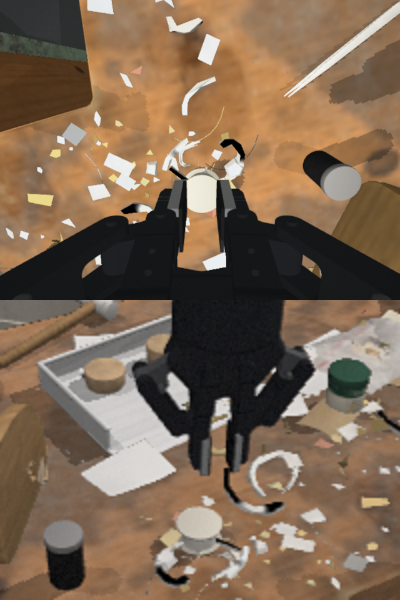

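The spool is centred ahead of the fingers at (203,190), both corks stand in the pan at (105,375) and (158,345), and the jar, can and tweezers look undisturbed. Now I'll push the spool.

>>> {"name": "apply_moves", "arguments": {"deltas": [[0,0,0.03,0,0,0,0.8],[0,0,0.06,0,0,0,0.8],[0,0,0.09,0,0,0,0.8],[0,0,0.112,0,0,0,0.8],[0,0,0.115,0,0,0,0.8],[0,0,0.115,0,0,0,0.8],[-0.01,0,0.115,0,0,0,0.8],[-0.018,0,0.115,0,0,0,0.8]]}}

```text
time: 9.65
tool_pos: [0.4417, 0.0879, 0.0155]
tcp_rot: [0.919, 3.0, 0.002]
wrist_force: [0.0, 0.3, 0.6]
width: 0.2
```

>>> {"name": "apply_moves", "arguments": {"deltas": [[-0.01,0,0,0,0,0,0.8],[-0.02,0,0,0,0,0,0.8],[-0.03,0,0,0,0,0,0.8],[-0.04,0,0,0,0,0,0.8],[-0.05,0,0,0,0,0,0.8],[-0.06,0,0,0,0,0,0.8],[-0.07,0,0,0,0,0,0.8],[-0.08,0,0,0,0,0,0.8]]}}

```text
time: 10.32
tool_pos: [0.5061, 0.0429, 0.0137]
tcp_rot: [-0.921, -3.004, 0.0]
wrist_force: [-0.5, 0.2, 0.1]
width: 0.2
```

>>> {"name": "apply_moves", "arguments": {"deltas": [[-0.01,0,0,0,0,0,0.8],[-0.02,0,0,0,0,0,0.8],[-0.03,0,0,0,0,0,0.8],[-0.04,0,0,0,0,0,0.8],[-0.05,0,0,0,0,0,0.8],[-0.06,0,0,0,0,0,0.8],[-0.07,0,0,0,0,0,0.8],[-0.08,0,0,0,0,0,0.8]]}}

```text
time: 10.98
tool_pos: [0.5723, -0.0019, 0.0137]
tcp_rot: [-0.921, -3.004, 0.0]
wrist_force: [-1.2, 1.4, 1.7]
width: 0.195
```

```bash
python3 -c "
from h import *
go(-.039,.0205,.014)"
```

```text
t 10.98 pan [-0.1014  0.0478] z 0.0137 w 0.195 F [-1.2  1.4  1.7] delta [-0.0681  0.0012 -0.0003] [-1.000e-04 -1.000e-04 -4.298e-01]
```

>>> {"name": "apply_moves", "arguments": {"deltas": [[-0.01,0,0,0,0,0,0.8],[-0.02,0,0,0,0,0,0.8],[-0.03,0,0,0,0,0,0.8],[-0.04,0,0,0,0,0,0.8],[-0.05,0,0,0,0,0,0.8],[-0.06,0,0,0,0,0,0.8],[-0.066,0,0,0,0,0,0.8],[-0.068,0,0,0,0,0,0.8]]}}

```text
time: 11.65
tool_pos: [0.6292, -0.0402, 0.014]
tcp_rot: [0.921, 3.002, 0.0]
wrist_force: [-0.4, 0.9, -0.7]
width: 0.198
```

>>> {"name": "apply_moves", "arguments": {"deltas": [[0.015,0,0,0,0,0,0.8],[0.03,0,-0.02,0,0,0,0.8],[0.05,0.02,-0.06,0,0,0,0.8],[0.08,0.05,-0.1,0,0,0,0.8],[0.11,0.08,-0.14,0,0,0,0.8],[0.14,0.11,-0.17,0,0,0,0.8],[0.17,0.14,-0.18,0,0,0,0.8],[0.2,0.17,-0.18,0,0,0,0.8]]}}

```text
time: 12.32
tool_pos: [0.5676, 0.1689, 0.1856]
tcp_rot: [0.921, 2.998, 0.004]
wrist_force: [0.4, 0.5, -0.5]
width: 0.197
```

>>> {"name": "apply_moves", "arguments": {"deltas": [[0.01,0.035,0,0,0,0,0.8],[0.02,0.07,0,0,0,0,0.8],[0.03,0.1,0,0,0,0,0.8],[0.04,0.14,0,0,0,0,0.8],[0.05,0.17,0,0,0,0,0.8],[0.06,0.2,0,0,0,0,0.8],[0.06,0.2,0,0,0,0,0.8],[0.06,0.2,0,0,0,0,0.8]]}}

```text
time: 12.98
tool_pos: [0.6283, 0.3685, 0.1809]
tcp_rot: [-0.916, -3.005, 0.001]
wrist_force: [0.8, 0.2, 0.7]
width: 0.199
```

```bash
python3 -c "
from h import *
print(status.read_state()['tool_pos'])
w=vision.read_camera('top');t=vision.read_camera('scene')
a=np.hstack([cv2.resize(w[140:310,200:460,::-1],(400,262)),cv2.resize(t[160:310,230:430,::-1],(350,262))])
cv2.imwrite('pics/c4.png',a);cv2.imwrite('pics/c4t.png',w[:,:,::-1])"
```

```text
[0.62831686 0.36846059 0.18086095]
```

View pics/c4.png

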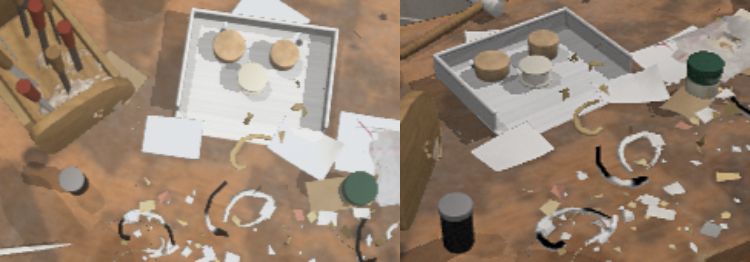

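All three stand well inside the pan, and the jar, can and tweezers look unchanged. I'll check numerically and hand in.

```bash
python3 -c "
from h import *
for n,u,v,z in (('spool',253,78,.028),('wide',229,44,.026),('tall',285,53,.032),('jar',360,188,.046),('can',72,180,.054)): print(n,pan(ray('top',200+u*.65,140+v*.649,z)))
print(status.read_state()['wrist_force'])
print(job.finish_job())"
```

```text
spool [-0.0131  0.0034]
wide [0.0315 0.043 ]
tall [ 0.0279 -0.0357]
jar [-0.1466 -0.1541]
can [-0.1936  0.2208]
[-0.30906198 -0.10107522  0.6148891 ]
the job is handed in; nothing more can be done
None
```

Both corks and the spool are standing upright on the pan floor, past the lip. I pushed them there along the bench with partly closed fingertips, wide cork first, then tall cork, then spool. I handed the job in at about 13 s.

| Object | Centre along pan x (mouth at -70 mm) | Centre along pan y |
|---|---|---|
| wide cork | about +32 mm | +43 mm |
| tall cork | about +28 mm | -36 mm |
| spool | about -13 mm | +3 mm |

- **Clearance:** the spool, nearest the mouth, has its near edge about 36 mm inside it.
- **Bystanders:** the jar and can measured within about 4 mm of their starting positions, which is about the measuring error. The tweezers looked unmoved in the last top view, but I did not re-measure them.
- **Forces:** wrist forces stayed at a few newtons in every reading, and the arm was clear of everything at hand-in.
- **Disagreement:** the top and scene cameras differed by about 5 mm in y, so I used the average. My first wrist-camera reading of the wide cork, when the fingers partly hid it, was about 10 mm off in y, and I did not use it.

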